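# Dispense one bobbin and nudge it onto the green pad

### The job

Press the red plunger of the bobbin dispenser all the way down once, so that the single lowest (red-thread) bobbin comes out onto the deck, and let the plunger come back up. Then, with the fingertips, push that bobbin sideways along the deck until it lies flat and wholly on the green pad. Do not pick the bobbin up, keep the other bobbins in the magazine, and leave the pin tin, needle box and masking tape where they are.

Things in the scene. Friction and masses are not known exactly. Their poses are not given: they have to be found in the camera images.
- bobbin_dispenser: Blue bobbin dispenser, fixed to the table. Origin: at table height under the middle of its bobbin magazine. x points from the deck to the plunger (roughly away from the robot), y to the left along the deck, z up. In this frame, mm: grey deck x -76 to -15, y -106 to 106, top at z 6, with a black lip 4 wide, top at z 12, along its front and both ends; plunger axis at x 46, y 0.
- housing (a point): Middle of the top of the blue housing behind the magazine, 50 mm above the table. The housing covers the dispenser's x 16 to 79, y -20 to 20 mm; a low collar round the plunger's stem reaches 53 mm.
- outlet (a point): Where the ejected bobbin's underside comes to lie: on the deck 39 mm in front (-x) of the magazine's middle (it may coast a few mm further). Pressing the plunger 20 mm drives a pusher 40 mm out of the outlet at deck level, which shoves the lowest bobbin out; when let go, springs bring both back and the next bobbin drops down.
- plunger (a joint): Plunger travel in m: 0 = up, 0.020 = fully down (hard stop). It springs back; it takes about 1 N to start and 2.5 N at the bottom, a little more when pressed fast.
- plunger_top (a point): Middle of the top of the red plunger button (round, 30 mm across), 78 mm above the table when up, 58 mm when fully down; moves with it.
- magazine (a point): Middle of the magazine's floor, 6 mm above the table: where the lowest bobbin stands at the start. The magazine is a clear square tube, outside 30 mm in x and 38 mm in y, top 51 mm above the table, with a 13.5 mm high outlet toward the deck (-x).
- bobbin_1: Metal bobbin with red thread, the lowest in the magazine at the start: 21 mm diameter, 11 mm high, lying flat (its z axis upright), about 14 g. Origin: centre of its underside.
- bobbin_2: Bobbin with white thread, same size, the second in the magazine. Origin: centre of its underside. It stays in the magazine.
- bobbin_3: Bobbin with black thread, same size, the third and top one in the magazine. Origin: centre of its underside. It stays in the magazine.
- green_pad: Green round marking on the deck, 52 mm diameter, flush (0.4 mm, no edge to catch on): the pick-up place. Origin: its centre, at deck height. It lies 66 mm to one side of the outlet's middle line, at the dispenser's x -41 mm; left and right vary.
- white_pad: White round marking, the same size, on the other side of the outlet; not used.
- pin_tin: Round tin with a red lid, 67 mm diameter, 31 mm high, loose, beside the housing. Origin: centre of its underside. Leave alone.
- needle_box: Small blue box with a clear lid, 39 x 56 x 24 mm, loose, on the other side of the housing. Origin: centre of its underside. Leave alone.
- masking_tape: Roll of masking tape lying flat, 89 mm diameter, 25 mm high, loose, to the right of the deck. Origin: centre of its underside. Leave alone.

How it is judged (in metres and radians):
On the way, in this order (a step that is already met when the one before it is completed fails the run):
1. the plunger is pressed fully down and the red-thread bobbin is out of the outlet (value of joint plunger above 0.015 m and x of bobbin_1 in the frame of bobbin_dispenser below -0.028 m).
2. the plunger is back up while the bobbin lies on the deck before the outlet (value of joint plunger below 0.003 m and x of bobbin_1 in the frame of bobbin_dispenser below -0.028 m and y of bobbin_1 in the frame of bobbin_dispenser between -0.03 and 0.03 m), for 0.1 s.
At the end, for the whole second after the job is handed in: The red-thread bobbin lies flat and at rest on the deck, its centre within 18 mm of the green pad's centre; the plunger is up (within 3 mm) and the other two bobbins are still in the magazine (centres within 12 mm of its axis) (horizontal distance between bobbin_1 and green_pad below 0.018 m and angle between bobbin_1's own z axis and vertical below 0.1 rad and z of bobbin_1 in the frame of bobbin_dispenser below 0.012 m and linear speed of bobbin_1 below 0.01 m/s and value of joint plunger below 0.003 m and horizontal distance between each of bobbin_2, bobbin_3 and magazine below 0.012 m); the robot touches nothing.
It fails at once if the red-thread bobbin is lifted more than 10 mm off the deck (z of bobbin_1 in the frame of bobbin_dispenser above 0.016 m).
It fails at once if another bobbin leaves the magazine (horizontal distance between any of bobbin_2, bobbin_3 and magazine above 0.015 m or z of any of bobbin_2, bobbin_3 in the frame of bobbin_dispenser above 0.045 m).
It fails at once if the pin tin, needle box or masking tape is moved more than 20 mm (distance of any of pin_tin, needle_box, masking_tape from where it was at the start of the episode above 0.02 m).
It also fails if it takes over 42 s, if anything falls off the work surface, if the arm or the gripper's body presses on something with over 40 N, if the wrist force passes 120 N, or if a joint passes its speed limit or range.

### The arm

A 6-joint arm with a two-finger parallel gripper is mounted at the origin on a cart in front of the work surface, level with it; the furniture and walls round the work are solid. World frame = base frame: x ahead of the robot, y to its left, z up, the work surface at z = 0. Lengths are in mm, angles in rad, forces in N, time in s.
With the tool pointing down it reaches from about 425 to 950 mm from the base axis. Payload 3.5 kg.
Tool frame: the origin (TCP) lies midway between the tips of the shut fingers; the grasp point (between the pads) lies 19 mm behind it (robot.grasp_offset is the distance from the TCP to the grasp point, in mm); z points along the fingers, y is the line along which they close (so a half turn about z gives the same grasp; the last joint's range is limited). The gripper opens to 85 mm and grips with 20 to 120 N. Pads are 22 mm wide; open, the fingers measure 114 mm over their backs; the gripper's body (76 mm by 85 mm) begins 54 mm behind the grasp point. The pads swing forward as they close: fully open they stand 13 mm farther back than shut.
Start: joints at [-1.47, 0.286, 1.577, -0, 1.279, -0.15], TCP at [167.546, -653.861, 231.325] pointing down, gripper open.
Joint ranges: [-2.77, 2.77], [-0.9, 2.22], [0.21, 2.48], [-1.53, 4.67], [0.24, 2.81], [-2.84, 2.84]. Speed limits (rad/s): [2.79, 2.79, 3.14, 3.14, 3.14, 3.14].

### API

Orientations are given as a rotation vector (axis times angle).
In Python, from rig import robot gives the robot as it stands.
- The arm moves only by the tool jog_arm, never from a script. Its arguments are lists of equal length, an entry for each row: "gripper": the opening, from 0 (shut) to 1 (fully open); "slide": the shift along the world's x, y, z in m, a list of three; "spin": the turn about the world's z in degrees. In form: {"gripper": [gripper, ...], "slide": [[dx, dy, dz], ...], "spin": [spin, ...]}. A call has 1 to 12 rows; each row shifts and turns the commanded pose from where the row before left it; what a row does not reach is not made up. A row lasts 1/10 s, in which the tool goes at most 50 mm and 8.59 degrees, less where a joint would pass 70% of its speed; a pose out of reach is approached as far as the arm can. A call is refused whole if a number of a shift passes 0.05 or a number of a turn 8.59, either way. A call with a gripper value outside its range is refused whole. The fingers move at their own pace and stop on an object; the grip force is fixed at half the most. Time passes only in rows, so rows that do not move let the fingers close. It gives the time, the measured TCP pose, the force, the opening and the grip force at its end, in the units of the state.
- robot.sense(): the state, without advancing time (a new reading comes with each control period).
- robot.capture(name): name is "scene" or "top"; returns a dict with "color" (480x640x3 uint8, red, green, blue), "fov_y" (degrees; the focal length in pixels is half the picture's height over the tangent of half this angle, whatever the lens; pixels are square), "cx", "cy" (the principal point, pixels), "k1" (the pictures are not rectified: a ray, as slopes to the right and down, at radius r is drawn at 1 + k1 r^2 times it, then the intrinsics apply), "R" (3x3) and "t" (3): a world point X has camera coordinates R X + t. Camera axes: x right, y down, z forward; pixel columns grow to the right and rows downward; lengths in mm; the calibration is good to about 2 mm. A picture is of the moment at which its call begins. There is no depth.
- robot.finish_job(): hands the job in; it is judged then, once.
Trained networks look in a picture, given as the dict that the camera call returned (one of the last four; its "shot" number tells which), for a name from the list of things; names that differ only in an ending like _2 or _b are one class to them, and where a whole thing is asked for, a point or a joint stands for the part that bears it (a point fixed in the world has none). Each returns a list of dicts, best first, with "conf" (0 to 1); they miss things now and then, are a little off and sometimes report something else, mostly with a low value. They report only what shows in the picture. A call takes as long as a camera call.
- robot.boxes_of(picture, thing): "point" ([x, y, z] in mm, in world coordinates, good to about 4 mm: the middle of the surface that is visible of it).
- robot.landmark_of(picture, thing): "point" ([x, y, z] in mm, in world coordinates, good to about 4 mm: a listed point, or the origin of a listed thing).
The state is a dict: "time_s": time; "joints": joint angles; "qvel": joint speeds; "tau": joint torques, N m; "tcp_pos": TCP position; "ee_rot": TCP orientation; "wrist_force": force on the tool from outside, world axes, zero at the start; "wrist_torque": the same for the moment, N m; "gripper_width": opening from 0.0 (shut) to 1.0 (fully open); "gripper_force": force on a finger pad.
Only numpy, scipy, OpenCV 4.12 (cv2) and the standard library are available. Lean on these libraries where they do the work, as an engineer would, in place of code of your own. Each camera call takes 0.05 s, during which the arm holds its last target. There are 200 camera calls.

## Working session

There is one attempt and no reset: what is moved stays moved. The work goes in short steps, Python scripts to look and compute and a tool call to move; the robot and the scene stay as the last step left them, time stands still between calls to the robot, and variables do not carry over. Pictures are saved under pics/ and viewed, at most 10 in all, crops included, and the job is handed in when it is done.

Besides the shell and the picture viewer there is one more tool, called by a JSON object that holds its "fn" and its "kwargs", one argument or row to a line. jog_arm: Moves the arm, as the interface text tells. Its arguments: {"type":"object","properties":{"gripper":{"type":"array"},"slide":{"type":"array"},"spin":{"type":"array"}},"required":["gripper","slide","spin"]}

```bash
mkdir -p pics; ls
python3 - <<'E'
from rig import robot
import cv2
import numpy as np
for n in ["scene","top"]:
    p=robot.capture(n); cv2.imwrite(f"pics/{n}0.png",p["color"][:,:,::-1])
    print(n,np.round(-p["R"].T@p["t"]))
    for th in ["bobbin_dispenser","housing","outlet","plunger_top","magazine","green_pad","white_pad","bobbin_1","pin_tin","needle_box","masking_tape"]:
        r=robot.landmark_of(p,th)
        print(th,[(np.round(d["point"],1).tolist(),round(d["conf"],2)) for d in r[:2]])
s=robot.sense();print(s)
E
```

```text
pics
scene [189. 672. 557.]
bobbin_dispenser [([525.4, 150.8, 3.3], 0.73)]
housing [([571.6, 139.6, 52.1], 0.72), ([502.9, 221.1, 7.4], 0.6)]
outlet [([606.0, 256.1, 0.6], 0.44)]
plunger_top [([569.7, 144.6, 78.3], 0.68)]
magazine [([532.6, 151.7, 4.7], 0.92)]
green_pad [([471.5, 98.7, 7.9], 0.67)]
white_pad [([504.0, 221.7, 8.7], 0.63)]
bobbin_1 [([524.9, 151.2, 29.5], 0.52)]
pin_tin [([606.0, 258.9, -0.2], 0.67)]
needle_box [([557.5, 28.3, 3.6], 0.67)]
masking_tape [([445.8, -29.9, -5.5], 0.97), ([466.8, 99.5, 9.5], 0.38)]
top [446.  83. 933.]
bobbin_dispenser [([532.4, 147.4, 3.7], 0.56)]
housing [([576.4, 137.0, 52.3], 0.8)]
outlet [([490.8, 159.2, 9.2], 0.63)]
plunger_top [([572.9, 137.5, 78.2], 0.82)]
magazine [([526.4, 155.3, 6.2], 0.72)]
green_pad [([476.4, 95.8, 9.7], 0.72)]
white_pad [([507.0, 221.7, 6.6], 0.62)]
bobbin_1 [([529.3, 155.1, 29.4], 0.46)]
pin_tin [([607.6, 253.0, 0.9], 0.61)]
needle_box [([554.8, 32.3, 2.1], 0.61)]
masking_tape [([443.6, -31.0, -0.2], 0.58)]
{'time_s': 1.2, 'joints': array([-1.47000212e+00,  2.86318337e-01,  1.57668041e+00, -4.28621148e-06,
        1.27858791e+00, -1.50021117e-01]), 'qvel': array([ 0.00107486,  0.00015985,  0.00110562, -0.00047094, -0.00132141,
       -0.0004885 ]), 'tau': array([-8.14042141e-04, -4.05967212e+01, -2.92937082e+01, -2.09648942e-04,
        5.70430584e-04,  1.99186054e-07]), 'tcp_pos': array([ 167.54441223, -653.8730292 ,  231.3232538 ]), 'ee_rot': array([ 3.11691487e+00,  3.92949096e-01, -6.67759497e-06]), 'wrist_force': array([ 0.28393877, -0.552455  ,  0.54035904]), 'wrist_torque': array([-0.02026504,  0.00747321,  0.03713734]), 'gripper_force': 0.0, 'gripper_width': 1.0009530315880788}
```

View pics/top0.png

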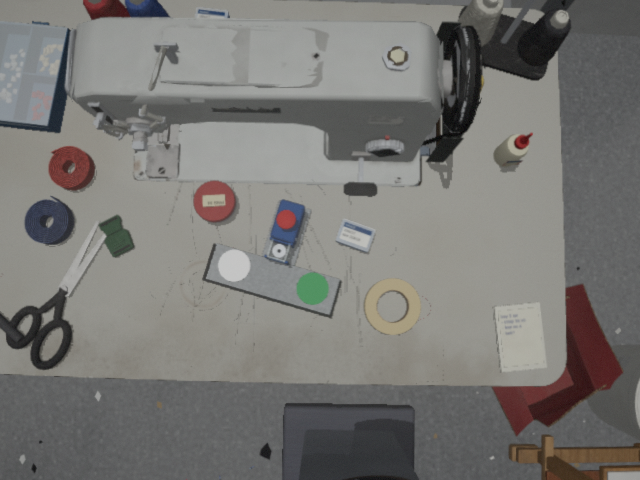

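View pics/scene0.png

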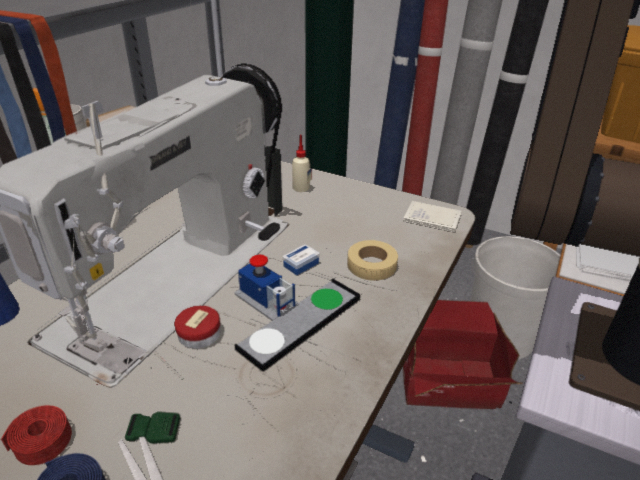

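The top picture shows the green pad at (313,288), white pad at (234,265), plunger at (286,220), tape at (393,306), and the sewing machine head above row ~110. I'll refine the pose from colour blobs.

```bash
cat > h.py <<'E'
from rig import robot
import cv2, numpy as np
def K(p):
    f=240/np.tan(np.radians(p["fov_y"]/2)); return np.array([[f,0,p["cx"]],[0,f,p["cy"]],[0,0,1.]])
def world(p,uv,z):
    n=np.array(uv,float); n=(n-[p["cx"],p["cy"]])/K(p)[0,0]
    m=n.copy()
    for _ in range(20): m=n/(1+p["k1"]*(m@m))
    d=p["R"].T@np.array([m[0],m[1],1]); c=-p["R"].T@p["t"]
    return c+d*(z-c[2])/d[2]
def blob(p,lo,hi,box):
    h=cv2.cvtColor(p["color"],cv2.COLOR_RGB2HSV); m=cv2.inRange(h,lo,hi)
    x0,y0,x1,y1=box; k=np.zeros_like(m);k[y0:y1,x0:x1]=m[y0:y1,x0:x1]
    n,l,s,c=cv2.connectedComponentsWithStats(k)
    i=1+np.argmax(s[1:,4]); return c[i],s[i]
E
python3 - <<'E'
from h import *
p=robot.capture("top")
P={}
for n,lo,hi,b,z in [("green",(45,80,40),(85,255,255),(290,260,340,315),6),("white",(0,0,215),(180,40,255),(210,240,258,290),6),("plunger",(0,120,80),(8,255,255),(265,200,305,240),78),("tin",(0,100,60),(12,255,255),(185,175,245,230),31)]:
    c,s=blob(p,lo,hi,b); P[n]=world(p,c,z); print(n,c,s,P[n].round(1))
g,w=P["green"][:2],P["white"][:2]
y=(w-g)/np.linalg.norm(w-g); x=np.array([y[1],-y[0]]); 
print("dist",np.linalg.norm(w-g),"yaw",np.degrees(np.arctan2(x[1],x[0])))
o=(g+w)/2+41*x; print("origin",o,"plunger pred",o+46*x,"x",x,"y",y)
for z in (100,250,300): print("head front row 115",z,world(p,(286,115),z).round(),world(p,(430,112),z).round())
q=robot.capture("scene")
for uv in [(20,180),(75,265),(190,150),(245,160)]: pass
E
```

```text
green [312.08589744 288.23333333] [297 273  31  32 780] [472.1  98.    6. ]Traceback (most recent call last):
  File "<stdin>", line 5, in <module>
  File "h.py", line 15, in blob
    i=1+np.argmax(s[1:,4]); return c[i],s[i]
        ~~~~~~~~~^^^^^^^^^
    return _wrapfunc(a, 'argmax', axis=axis, out=out, **kwds)
    return bound(*args, **kwds)
ValueError: attempt to get argmax of an empty sequence
```

Run:
```python
from h import *
p=robot.capture("top")
print(p["color"][265,234])
P={}
for n,lo,hi,b,z in [("green",(45,80,40),(85,255,255),(290,260,340,315),6),("white",(0,0,int(p["color"][265,234].max())-25),(180,60,255),(214,246,254,286),6),("plunger",(0,120,80),(8,255,255),(265,200,305,240),78)]:
    c,s=blob(p,lo,hi,b); P[n]=world(p,c,z); print(n,c,s,P[n].round(1))
g,w=P["green"][:2],P["white"][:2]
y=(w-g)/np.linalg.norm(w-g); x=np.array([y[1],-y[0]]); 
print("dist",np.linalg.norm(w-g),"yaw",np.degrees(np.arctan2(x[1],x[0])))
o=(g+w)/2+41*x; print("origin",o,"plunger pred",o+46*x,"x",x,"y",y)
for z in (100,250,300): print("head front row 115",z,world(p,(286,115),z).round(),world(p,(430,112),z).round())
```

```text
[195 196 194]
green [312.06675225 288.22079589] [297 273  31  32 779] [472.1  98.1   6. ]
white [233.70661673 265.16479401] [218 250  32  32 801] [506.5 225.6   6. ]
plunger [285.80327869 219.28688525] [277 211  18  18 244] [572.6 138.8  78. ]
dist 132.04870545699788 yaw -15.067127492363177
origin [528.88280284 151.16027946] plunger pred [573.30141171 139.20255454] x [ 0.96562193 -0.25995054] y [0.25995054 0.96562193]
head front row 115 100 [728. 142. 100.] [738. -75. 100.]
head front row 115 250 [677. 131. 250.] [686. -47. 250.]
head front row 115 300 [660. 128. 300.] [668. -37. 300.]
```

{"fn": "jog_arm", "kwargs": {
  "gripper": [0,0,0,0,0,0,0,0,0,0,0,0],
  "slide": [
    [0.0265,0.0378,0],
    [0.0265,0.0378,0],
    [0.0265,0.0378,0],
    [0.0265,0.0378,0],
    [0.0265,0.0378,0],
    [0.0265,0.0378,0],
    [0.0265,0.0378,0],
    [0.0265,0.0378,0],
    [0.0265,0.0378,0],
    [0.0265,0.0378,0],
    [0.0265,0.0378,0],
    [0.0265,0.0378,0]
  ],
  "spin": [5,5,5,5,5,5,5,5,5,5,5,5.6]
}}

```text
time_s: 2.5
tcp_pos: [486.4, -198.6, 231.8]
ee_rot: [2.489, 1.916, 0.0]
wrist_force: [0.6, -0.2, 0.2]
gripper_width: 0.004
gripper_force: 0.0
```

{"fn": "jog_arm", "kwargs": {
  "gripper": [0,0,0,0,0,0,0,0,0,0],
  "slide": [
    [0.0087,0.0338,-0.01],
    [0.0087,0.0338,-0.01],
    [0.0087,0.0338,-0.01],
    [0.0087,0.0338,-0.01],
    [0.0087,0.0338,-0.01],
    [0.0087,0.0338,-0.01],
    [0.0087,0.0338,-0.01],
    [0.0087,0.0338,-0.01],
    [0.0087,0.0338,-0.01],
    [0.0087,0.0338,-0.01]
  ],
  "spin": [0,0,0,0,0,0,0,0,0,0]
}}

```text
time_s: 3.5
tcp_pos: [572.9, 139.2, 131.2]
ee_rot: [2.492, 1.912, 0.001]
wrist_force: [0.1, -0.9, -0.2]
gripper_width: -0.003
gripper_force: 0.0
```

Run:
```python
from h import *
s=robot.sense();print(s["tcp_pos"],s["wrist_force"],s["time_s"])
p=robot.capture("scene"); cv2.imwrite("pics/s1.png",p["color"][:,:,::-1])
```

```text
[572.88748354 139.19563521 131.15659049] [ 0.06864891 -0.94171705 -0.22906848] 3.5
```

View pics/s1.png

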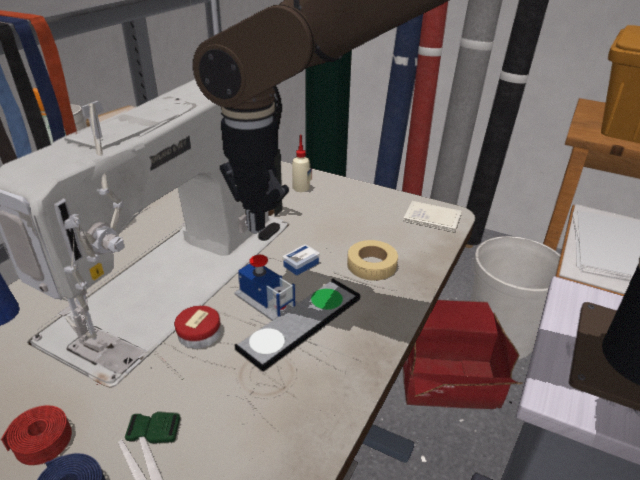

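{"fn": "jog_arm", "kwargs": {
  "gripper": [0,0,0,0,0,0,0,0,0,0,0,0],
  "slide": [
    [0,0,-0.025],
    [0,0,-0.024],
    [0,0,-0.003],
    [0,0,-0.003],
    [0,0,-0.003],
    [0,0,-0.003],
    [0,0,-0.003],
    [0,0,-0.003],
    [0,0,-0.003],
    [0,0,-0.003],
    [0,0,-0.002],
    [0,0,0]
  ],
  "spin": [0,0,0,0,0,0,0,0,0,0,0,0]
}}

```text
time_s: 4.75
tcp_pos: [573.4, 137.7, 58.0]
ee_rot: [2.492, 1.912, 0.001]
wrist_force: [-2.4, -0.6, 9.1]
gripper_width: -0.001
gripper_force: 4.7
```

Run:
```python
from h import *
p=robot.capture("scene"); cv2.imwrite("pics/s2.png",cv2.resize(p["color"][210:390,190:390,::-1],None,fx=3,fy=3))
print(robot.sense()["tcp_pos"])
for th in ["bobbin_1","bobbin_2"]: print([(np.round(d["point"],1),d["conf"]) for d in robot.boxes_of(p,th)])
```

```text
[573.44934752 137.712266    57.95909019]
[(array([564.5, 146.7,  57.2]), 0.67), (array([487.7, 165.1,  14.4]), 0.56)]
[(array([564.5, 146.7,  57.2]), 0.67), (array([487.7, 165.1,  14.4]), 0.56)]
```

View pics/s2.png

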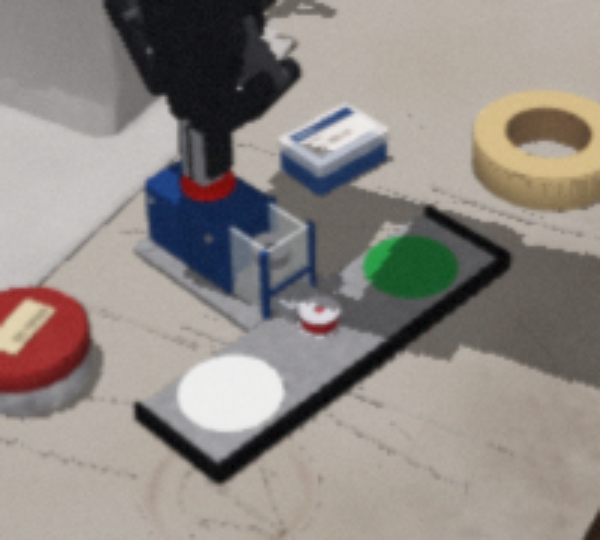

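{"fn": "jog_arm", "kwargs": {
  "gripper": [0,0,0,0,0,0,0,0,0.12,0.12,0.12,0.12],
  "slide": [
    [0,0,0.008],
    [0,0,0.01],
    [0,0,0.02],
    [0,0,0.03],
    [-0.0195,0.0145,0],
    [-0.0195,0.0145,0],
    [-0.0195,0.0145,0],
    [-0.0195,0.0145,0],
    [0,0.005,0],
    [0,0.005,0],
    [0,0,0],
    [0,0,0]
  ],
  "spin": [0,0,0,0,0,0,0,0,0,0,0,0]
}}

```text
time_s: 6.1
tcp_pos: [495.4, 205.4, 124.4]
ee_rot: [2.493, 1.911, 0.0]
wrist_force: [-0.2, -0.3, -0.7]
gripper_width: 0.12
gripper_force: 0.0
```

Run:
```python
from h import *
p=robot.capture("scene"); cv2.imwrite("pics/s3.png",cv2.resize(p["color"][210:390,190:390,::-1],None,fx=3,fy=3))
print(robot.sense()["tcp_pos"],robot.sense()["gripper_width"])
print(world(p,(190+320/3-.5,210+310/3),12))
for c in ["scene","top"]:
  if c=="top": p=robot.capture("top")
  for th in ["bobbin_1","plunger_top"]: print(c,[(np.round(d["point"],1),d["conf"]) for d in robot.landmark_of(p,th)])
```

```text
[495.25952492 205.30853685 124.33537291] 0.12168191342285398
[494.06798798 157.84603123  12.        ]
scene [(array([489.1, 160. ,   1.8]), 0.55)]
scene [(array([570.6, 138.5,  76.6]), 0.72), (array([527.4, 151.4,   3.1]), 0.59)]
top [(array([492.9, 163.7,   3.2]), 0.7), (array([529.2, 153.3,  14.5]), 0.66)]
top [(array([570.2, 136.5,  74.8]), 0.56)]
```

View pics/s3.png

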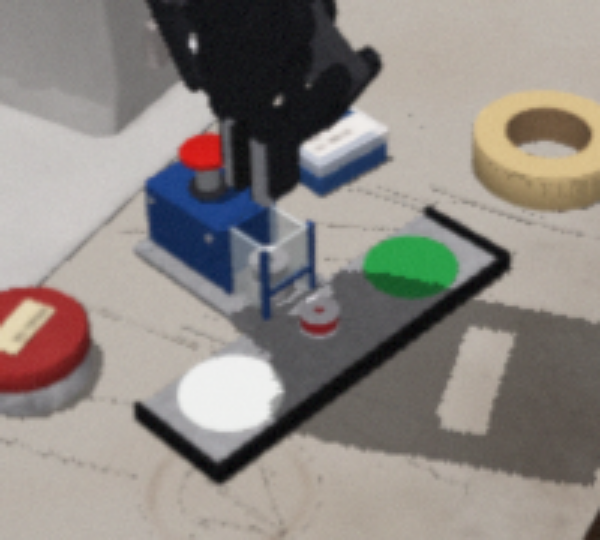

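Plunger is back up (crop (205,150)) and the red bobbin lies before the outlet at crop (320,315), i.e. about (491,161). Lowering the slightly open fingers behind it.

{"fn": "jog_arm", "kwargs": {
  "gripper": [0.12,0.12,0.12,0.12,0.12,0.12],
  "slide": [
    [0,0,-0.04],
    [0,0,-0.04],
    [0,0,-0.02],
    [0,0,-0.008],
    [0,0,-0.005],
    [0,0,0]
  ],
  "spin": [0,0,0,0,0,0]
}}

```text
time_s: 7.0
tcp_pos: [495.1, 205.8, 11.8]
ee_rot: [2.493, 1.912, 0.001]
wrist_force: [0.9, 0.5, -0.4]
gripper_width: 0.125
gripper_force: 0.0
```

Run:
```python
from h import *
p=robot.capture("scene"); cv2.imwrite("pics/s4.png",cv2.resize(p["color"][190:370,200:400,::-1],None,fx=4,fy=3.3))
print(robot.sense()["tcp_pos"],robot.sense()["wrist_force"])
```

```text
[495.56853544 205.96570693  12.43169198] [-0.00531282 -0.51077601  0.22454068]
```

View pics/s4.png

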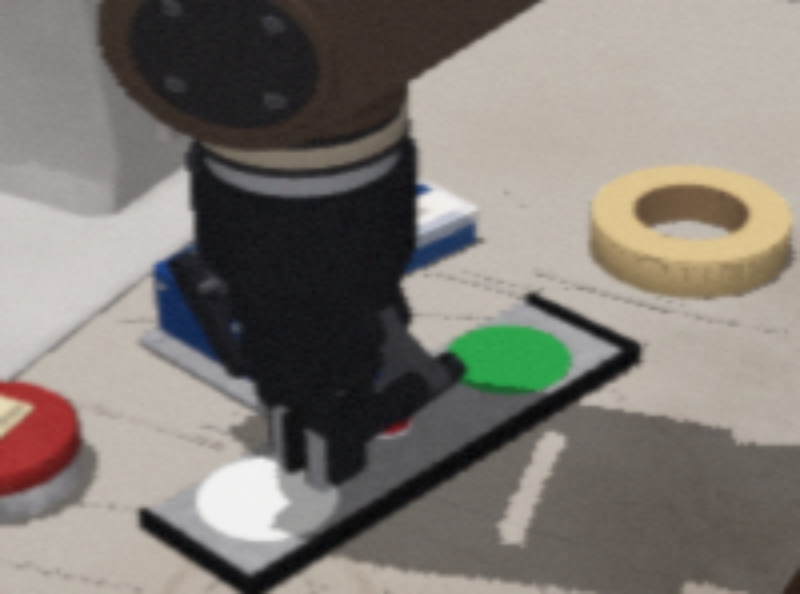

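The knuckle linkage reaches ~57 mm sideways (450,365) and could graze the magazine; I'll lift, turn 90° and push with the shut fingers' flat back instead.

{"fn": "jog_arm", "kwargs": {
  "gripper": [0.12,0,0,0,0,0,0,0,0,0,0,0],
  "slide": [
    [0,0,0.04],
    [0,0,0.03],
    [0,0,0],
    [0,0,0],
    [0,0,0],
    [0,0,0],
    [0,0,0],
    [0,0,0],
    [0,0,0],
    [0.005,-0.002,0],
    [0,0,0],
    [0,0,0]
  ],
  "spin": [0,8.2,8.2,8.2,8.2,8.2,8.2,8.2,8.2,8.2,8.2,8.0]
}}

```text
time_s: 8.25
tcp_pos: [500.8, 203.9, 83.3]
ee_rot: [0.402, 3.112, 0.002]
wrist_force: [-0.0, 1.2, 0.6]
gripper_width: -0.001
gripper_force: 0.0
```

{"fn": "jog_arm", "kwargs": {
  "gripper": [0,0,0,0,0],
  "slide": [
    [0,0,-0.03],
    [0,0,-0.03],
    [0,0,-0.01],
    [0,0,-0.001],
    [0,0,0]
  ],
  "spin": [0,0,0,0,0]
}}

```text
time_s: 8.75
tcp_pos: [500.6, 204.0, 11.7]
ee_rot: [0.411, 3.113, 0.001]
wrist_force: [-0.2, 0.1, -0.3]
gripper_width: 0.001
gripper_force: 0.0
```

Run:
```python
from h import *
p=robot.capture("scene"); cv2.imwrite("pics/s5.png",cv2.resize(p["color"][190:370,200:400,::-1],None,fx=3.3,fy=3.3))
t=robot.sense()["tcp_pos"];d=t[:2]-[528.9,151.2];x=np.array([.9656,-.26]);y=np.array([.26,.9656]);print(t,d@x,d@y)
```

```text
[500.98869567 204.0892685   12.09859326] -40.70236526702172 43.81293853961987
```

View pics/s5.png

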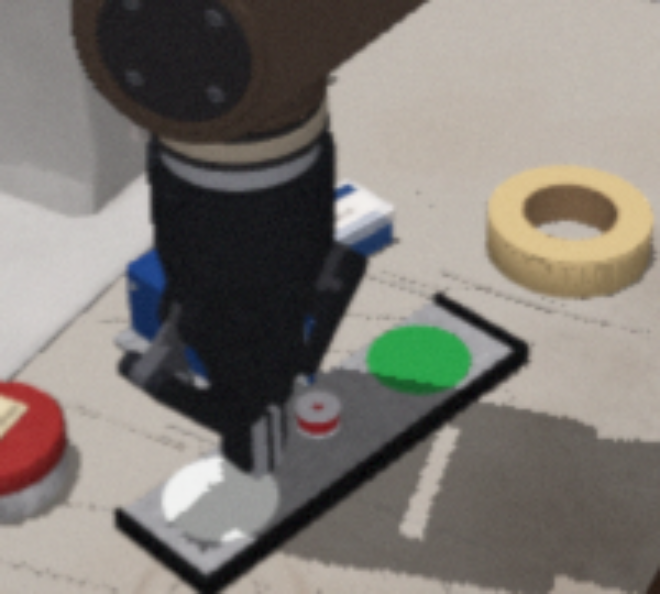

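{"fn": "jog_arm", "kwargs": {
  "gripper": [0,0,0,0,0,0,0,0,0,0,0,0],
  "slide": [
    [-0.0026,-0.0097,-0.002],
    [-0.0016,-0.0058,0],
    [-0.0016,-0.0058,0],
    [-0.0016,-0.0058,0],
    [-0.0016,-0.0058,0],
    [-0.0016,-0.0058,0],
    [-0.0016,-0.0058,0],
    [-0.0016,-0.0058,0],
    [-0.0016,-0.0058,0],
    [-0.0016,-0.0058,0],
    [-0.0016,-0.0058,0],
    [-0.001,-0.0039,0]
  ],
  "spin": [0,0,0,0,0,0,0,0,0,0,0,0]
}}

```text
time_s: 10.0
tcp_pos: [479.7, 131.6, 8.3]
ee_rot: [-0.411, -3.114, 0.0]
wrist_force: [-1.2, -0.8, -0.2]
gripper_width: 0.001
gripper_force: 0.2
```

Run:
```python
from h import *
p=robot.capture("scene"); cv2.imwrite("pics/s6.png",cv2.resize(p["color"][190:370,200:400,::-1],None,fx=3.3,fy=3.3))
x=np.array([.9656,-.26]);y=np.array([.26,.9656])
def D(t): d=np.array(t)[:2]-[528.9,151.2]; return (d@x).round(1),(d@y).round(1)
print(D(robot.sense()["tcp_pos"]),robot.sense()["wrist_force"])
for c in ["scene","top"]:
  if c=="top": p=robot.capture("top")
  print(c,[(D(d["point"]),d["conf"]) for d in robot.landmark_of(p,"bobbin_1")])
```

```text
(np.float64(-42.5), np.float64(-32.0)) [ 0.8680259  -0.63636935 -0.17682127]
scene [((np.float64(-42.5), np.float64(-53.7)), 0.53)]
top []
```

View pics/s6.png

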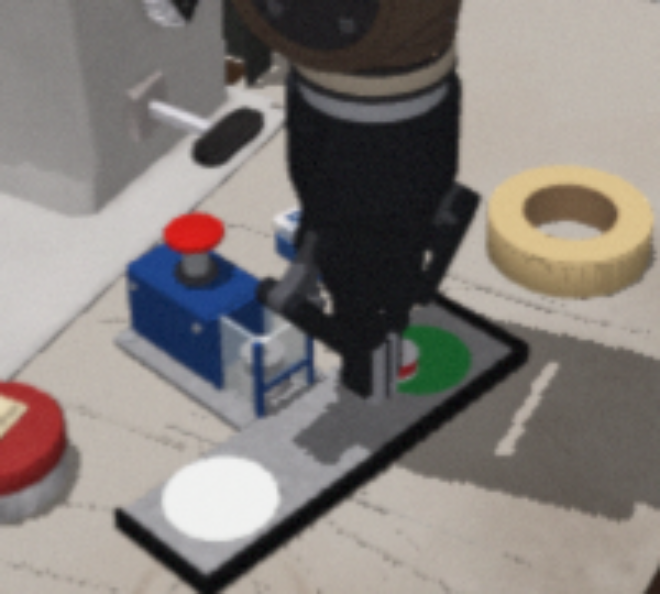

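{"fn": "jog_arm", "kwargs": {
  "gripper": [0,0,0,0,0,0,0,0,0,0,0],
  "slide": [
    [-0.001,-0.0039,0.001],
    [-0.001,-0.0039,0],
    [-0.001,-0.0039,0],
    [0,0,0],
    [0.0026,0.0097,0],
    [0.0039,0.0145,0],
    [0.003,0.01,0],
    [0,0,0.04],
    [0,0.02,0.05],
    [0,0.03,0.05],
    [0,0.05,0.05]
  ],
  "spin": [0,0,0,0,0,0,0,0,0,0,0]
}}

```text
time_s: 11.3
tcp_pos: [487.1, 235.8, 177.0]
ee_rot: [0.412, 3.112, 0.001]
wrist_force: [1.4, 0.1, -1.2]
gripper_width: -0.002
gripper_force: 0.0
```

Run:
```python
from h import *
p=robot.capture("scene"); cv2.imwrite("pics/s7.png",cv2.resize(p["color"][210:390,190:390,::-1],None,fx=3,fy=3))
x=np.array([.9656,-.26]);y=np.array([.26,.9656])
def D(t): d=np.array(t)[:2]-[528.9,151.2]; return (d@x).round(1),(d@y).round(1)
print(robot.sense()["tcp_pos"],robot.sense()["wrist_force"])
for c in ["scene","top"]:
  if c=="top": p=robot.capture("top")
  print(c,[(D(d["point"]),d["conf"]) for d in robot.landmark_of(p,"bobbin_1")])
```

```text
[490.14901739 241.48346209 184.08880631] [0.08117178 2.91034459 4.42696357]
scene [((np.float64(-40.8), np.float64(-68.1)), 0.48), ((np.float64(-2.6), np.float64(-1.8)), 0.41)]
top [((np.float64(-36.1), np.float64(-67.0)), 0.61), ((np.float64(-2.8), np.float64(1.7)), 0.52)]
```

View pics/s7.png

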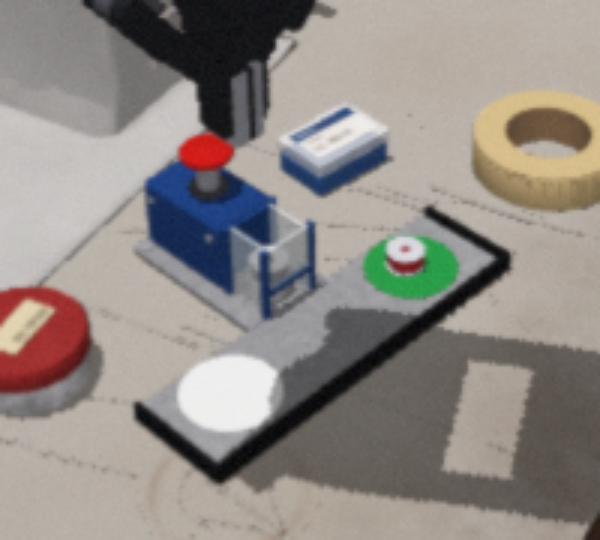

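The bobbin lies flat and wholly on the green pad, its base at crop (406,262) against the pad centre at (411,266). The plunger is up and the arm is clear.

```bash
python3 -c "
from rig import robot
print(robot.finish_job())"
```

```text
the job is handed in; nothing more can be done
None
```

The job is handed in, with no verdict returned: the plunger was pressed once and is back up, and in the last picture the red-thread bobbin lies flat and wholly on the green pad with nothing else visibly moved.

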